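# Index the point dial of a linking machine to its next hole

### The arm

A 6-joint arm with a two-finger parallel gripper is mounted at the origin on the work surface. World frame = base frame: x ahead of the robot, y to its left, z up, the work surface at z = 0. Lengths are in m, angles in rad, forces in N, time in s.
With the tool pointing down it reaches from about 0.25 to 0.775 m from the base axis. Payload 4 kg.
Tool frame: the origin (TCP) lies midway between the tips of the shut fingers; the grasp point (between the pads) lies 19 mm behind it (robot.pinch_z is the distance from the TCP to the grasp point, in m); x points along the fingers, y is the direction in which the jaws open and shut, and the axes are right-handed (so a half turn about x gives the same grasp; the last joint's range is limited). The gripper opens to 94 mm and grips with 3 to 60 N. Pads are 16 mm wide; open, the fingers measure 119 mm over their backs; the gripper's body (75 mm by 177 mm) begins 78 mm behind the grasp point.
Start: joints at [-1.262, 0.087, 1.371, -0, 1.684, -0.103], TCP at [0.22, -0.504, 0.206] pointing down, gripper open.
Joint ranges: [-3.1, 3.1], [-0.76, 2.03], [0.27, 2.55], [-1.08, 4.22], [0.17, 2.65], [-2.57, 2.57]. Speed limits (rad/s): [2.79, 2.79, 3.14, 3.14, 3.14, 3.14].

### API

Orientations are given as [roll, pitch, yaw] about the fixed x, y, z axes, in that order (R = Rz(yaw) Ry(pitch) Rx(roll)).
In Python, from bench import robot, imaging gives the robot as it stands. The module is installed in compiled form; this text tells all that it offers.
- The arm moves only by the tool drive_tool, never from a script. Its argument "commands" is a list that holds one entry, the list of rows, each a list of 4 numbers: the shift along the tool's x, y, z as a fraction of full scale, then the turn about the tool's x as a fraction of full scale. A call has 1 to 20 rows; each row shifts and turns the commanded pose from where the row before left it, along the tool's axes as they then stand; what a row does not reach is not made up. Full scale, the value 1, is 0.25 m for a shift and 360 degrees for a turn. A row lasts 1/10 s, in which the tool goes at most 50 mm and 8.59 degrees, less where a joint would pass 70% of its speed; a pose out of reach is approached as far as the arm can. A call with a number of a shift or a turn outside -1 to 1 is refused whole. A call with a gripper value outside its range is refused whole. "grip" is the opening, from 0 (shut) to 1 (fully open), set as the call begins (left out, the last holds). The fingers move at their own pace and stop on an object; the grip force is fixed at half the most. Time passes only in rows, so rows that do not move let the fingers close. It gives the time, the measured TCP pose, the force and the opening at its end, in the units of the state.
- robot.get_obs(): the state, without advancing time (a new reading comes with each control period).
- imaging.snapshot(name): name is "scene" or "top"; returns a dict with "pixels" (480x640x3 uint8, red, green, blue), "z_map" (480x640 float32, m along the optical axis (not along the pixel's ray), 0 where there is no reading), "mtx" (3x3 intrinsics, pixels), "extrinsics" (4x4, takes a point from world to camera coordinates). Camera axes: x right, y up, looking along -z (the intrinsics and any distortion apply to the point x, -y, -z); pixel columns grow to the right and rows downward; lengths in m; the calibration is good to about 2 mm. A picture is of the moment at which its call begins.
- robot.close_job(): hands the job in, once; it reports no verdict.
The state is a dict: "time": time; "joint_positions": joint angles; "qvel": joint speeds; "joint_torque": joint torques, N m; "tool_pos": TCP position; "ee_rot": TCP orientation; "wrist_force": force on the tool from outside, world axes, zero at the start; "wrist_torque": the same for the moment, N m; "width": finger opening in m.
Only numpy, scipy, OpenCV 4.12 (cv2) and the standard library are available. Lean on these libraries where they do the work, as an engineer would, in place of code of your own. Each camera call takes 0.05 s, during which the arm holds its last target.

### The job

Press the index plunger in with your fingertips, keep it in while you turn the point dial clockwise (seen from above) out of its hole, and bring it round to the very next hole, where the plunger must spring back up fully home so that the dial is locked again. Only press and push: do not pinch or grip the plunger or its arm between the fingers, and leave all the loose tools, cones and small parts lying where they are.

Things in the scene. Friction and masses are not known exactly. Their poses are not given: they have to be found in the camera images.
- plate_centre (a point): Turning axis of the dial (always vertical), at the upper face of the stand's plate, 75 mm above the bench. The point dial is the dark steel ring (304 to 374 mm diameter, fringed with fine bright points out to 414 mm, upper face 76 mm above the bench) that turns round the fixed green plate. The stand's place and heading on the bench vary.
- stand: Dial stand: a green casting bolted to the bench, with a fixed green plate of 298 mm diameter on top (upper face 75 mm up). The plate has 12 holes of 20 mm, 30 degrees apart on a 125 mm radius, joined by a 9 mm wide circular slot. A black star knob (60 mm, top 111 mm up) is in its centre; an anvil bracket, 88 mm high, stands 215 to 265 mm from the axis. Origin: on the axis, at bench height.
- plunger_top (a point): Centre of the flat top of the index plunger's black button (30 mm diameter, 10 mm thick), 128 mm above the bench when up; it moves down with the button. The plunger is upright, 125 mm from the dial's axis, in a 26 mm bush (top 104 mm up) on a flat steel arm (78 x 32 mm, upper face 87 mm up) that is screwed to the dial, reaches inward over the plate and turns with the dial.
- next_hole (a point): Centre of the mouth of the next hole clockwise, in the upper face of the fixed plate (75 mm above the bench): where the plunger's axis must come to. It is 125 mm from the dial's axis and 30 degrees clockwise, seen from above, from the hole in which the plunger starts.
- dial (a joint): Turn of the dial about its vertical axis in rad, clockwise seen from above counted positive. 0: centred in the starting hole; 0.524: centred in the next hole. The collar has about 2 mm of play in the hole (0.016 rad either way). Freed, the dial turns with a light drag (under 1 N at the plunger) and stays where it is left; a fingertip pressing on the button can drag it round, but may slip back a few mm on the button on the way.
- plunger (a joint): How far the plunger is pressed in, m: 0 up, its 16 mm collar in a hole, dial locked; from 0.0095 the collar is clear below the plate and the dial free; 0.015 bottom stop. Spring: 4 N at 0, 9 N at 0.012, 10 N at the stop. Let go between holes it stays at 0.0095, caught under the plate, and springs up by itself at a hole; its tapered nose finds the hole from 5 mm off and centres the dial.
- screw_tin: Small round steel tin with brass screws, 46 mm diameter and 16 mm high, loose on the fixed index plate, 60 to 75 mm from the axis. Origin: centre of its underside. To be left alone.
- snips: Thread snips, 80 mm long, 22 mm wide, 7 mm thick, lying loose on the fixed index plate about 70 mm from the axis. Origin: middle of the underside, x along the snips. To be left alone.
- shears: Fabric shears with brass handles, 222 mm long, 84 mm wide over the handles, 12 mm thick, lying loose on the bench to the right of the dial. Origin: at the pivot, underside, x towards the tips. To be left alone.
- screwdriver: Screwdriver, 190 mm long, lying loose on the bench to the left of the dial. Origin: about its middle, underside, x from handle to tip. To be left alone.
- spare_segment: Spare dial segment, a curved dark steel piece with bright points, about 60 x 107 mm, 10 mm thick, lying loose on the bench to the left of the dial. Origin: its middle, underside. To be left alone.
- cone_dark: Dark yarn cone, 112 mm diameter at the foot, 158 mm high, standing loose on the bench beside the dial, left or right. Origin: centre of its underside. To be left alone.
- cone_pale: Pale yarn cone of the same size, standing loose on the other side. Origin: centre of its underside. To be left alone.
- oil_bottle: White oil bottle with a black cap, 52 mm diameter, 130 mm high, standing loose on the bench to the right of the dial. Origin: centre of its underside. To be left alone.

How it is judged:
On the way, in this order (a step that is already met when the one before it is completed fails the run):
1. the fingers press the plunger in while the dial is still at its starting hole (value of joint plunger above 0.006 m and value of joint dial between -0.08 and 0.08 rad and contact force between the fingers and plunger above 1 N), for 0.05 s.
2. with the plunger in, the dial turns clockwise away from the starting hole (value of joint plunger above 0.006 m and value of joint dial above 0.15 rad), for 0.02 s.
3. the dial is at the next hole and the plunger has sprung fully up in it (value of joint dial between 0.4986 and 0.5486 rad and value of joint plunger below 0.002 m), for 0.2 s.
At the end, for the whole second after the job is handed in: The dial stands one hole (30 degrees, within 1.4 degrees) clockwise of where it started, at rest, with the plunger fully up (within 2 mm) in that next hole, and every loose thing is within 20 mm of where it was (all of step 3 and velocity of joint dial between -0.02 and 0.02 rad/s and distance of each of cone_dark, cone_pale, oil_bottle, shears, screwdriver, spare_segment, screw_tin, snips from where it was at the start of the episode below 0.02 m); the robot touches nothing.
It fails at once if the dial is turned the wrong way, anticlockwise out of its starting hole (value of joint dial below -0.12 rad).
It fails at once if the plunger or its bush is taken between the fingers instead of being pressed (horizontal distance between the grasp point and plunger_top below 0.02 m and z of the grasp point in the frame of plunger_top below 0.008 m and contact force between the fingers and dial above 0.5 N).
It fails at once if a loose tool, cone or small part is lifted, carried or pushed from its place (distance of any of cone_dark, cone_pale, oil_bottle, shears, screwdriver, spare_segment, screw_tin, snips from where it was at the start of the episode above 0.02 m).
It also fails if it takes over 32 s, if anything falls off the work surface, if the arm or the gripper's body presses on something with over 40 N, if the wrist force passes 120 N, or if a joint passes its speed limit or range.

## Working session

There is one attempt and no reset: what is moved stays moved. The work goes in short steps, Python scripts to look and compute and a tool call to move; the robot and the scene stay as the last step left them, time stands still between calls to the robot, and variables do not carry over. Pictures are saved under pics/ and viewed, and the job is handed in when it is done.

Besides the shell and the picture viewer there is one more tool, called as a command line: name --argument value ..., lists and objects as JSON in quotes. drive_tool: Moves the arm, as the interface text tells. Shift numbers are shares of 0.25 m and turn numbers shares of 360 degrees, none past 1 either way. Its arguments: {"type":"object","properties":{"commands":{"type":"array","items":{"type":"array","items":{"type":"array","items":{"type":"number","minimum":-1,"maximum":1}}}},"grip":{"type":"number"}},"required":["commands"]}

```bash
mkdir -p pics
python3 - <<'E'
from bench import robot, imaging
import cv2, numpy as np
o=robot.get_obs()
for k,v in o.items(): print(k,v)
for n in ("scene","top"):
    s=imaging.snapshot(n); cv2.imwrite(f"pics/{n}0.png",s["pixels"][:,:,::-1]); np.savez(f"{n}0.npz",**s)
    print(n,s["mtx"],s["extrinsics"])
E
```

```text
time 0.0
joint_positions [-1.26209024e+00  8.79461814e-02  1.37223429e+00 -2.72086574e-05
  1.68358730e+00 -1.03107411e-01]
qvel [-2.41642017e-04  1.88061755e-03  8.52786112e-04  2.92072706e-04
 -4.47885021e-05  9.20065736e-04]
joint_torque [ 5.85576836e-04 -3.40186715e+01 -3.02422500e+01  7.18195341e-02
  3.31847684e-02 -1.68283432e-04]
tool_pos [ 0.21996726 -0.50350616  0.20431912]
ee_rot [-1.6614718   1.56862104  1.89193132]
wrist_force [ 0.27390414 -0.03332956  0.35587022]
wrist_torque [-0.00837088  0.0139491  -0.02064201]
width 0.09415746273270179
scene [[499.70704216   0.         326.30870721]
 [  0.         499.70704216 244.05149278]
 [  0.           0.           1.        ]] [[-4.50793808e-01  8.92627924e-01  5.75486868e-04  2.54442471e-01]
 [-7.55532931e-01 -3.81901437e-01  5.32279328e-01  2.98123238e-01]
 [ 4.75347171e-01  2.39513426e-01  8.46568595e-01 -1.56142274e+00]
 [ 0.00000000e+00  0.00000000e+00  0.00000000e+00  1.00000000e+00]]
top [[613.48852387   0.         322.24440569]
 [  0.         613.48852387 243.51098229]
 [  0.           0.           1.        ]] [[ 2.00911905e-02 -9.99794761e-01  2.60398432e-03 -4.14417683e-02]
 [ 9.92321346e-01  2.02588031e-02  1.22016093e-01 -4.92647779e-01]
 [-1.22043804e-01  1.32540668e-04  9.92524706e-01 -1.85498932e+00]
 [ 0.00000000e+00  0.00000000e+00  0.00000000e+00  1.00000000e+00]]
```

View pics/scene0.png

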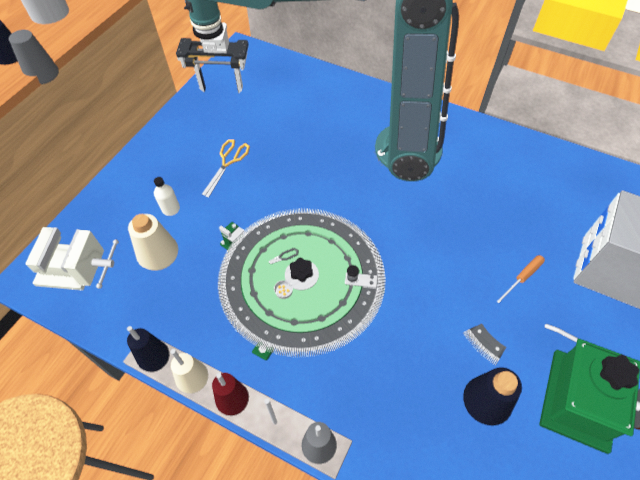

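View pics/top0.png

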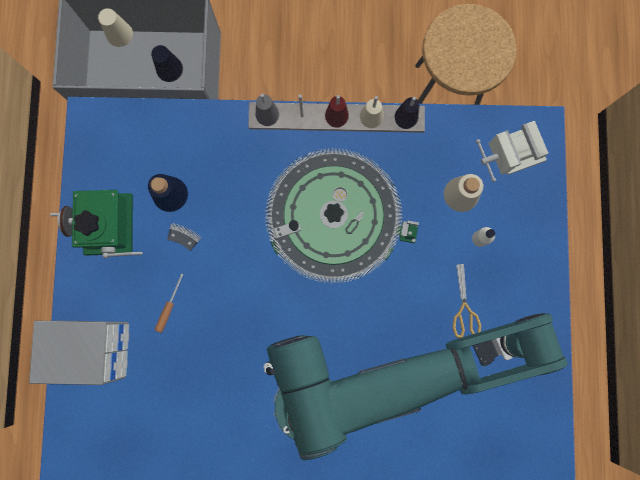

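The top view shows the dial centred near (334,214), the black button near (293,227) on its arm at the left, and the gripper clear at lower right. The scene view shows the button near (353,272). Next I measure both.

```bash
cat > h.py <<'E'
import numpy as np, cv2
def load(n): return dict(np.load(n))
def ray(s,u,v):
    K,E=s["mtx"],s["extrinsics"]; R,t=E[:3,:3],E[:3,3]
    d=np.array([(u-K[0,2])/K[0,0],-(v-K[1,2])/K[1,1],-1.]); return -R.T@t, R.T@d
def cast(s,u,v,z):
    c,d=ray(s,u,v); return c+d*(z-c[2])/d[2]
def proj(s,p):
    q=s["extrinsics"][:3,:3]@np.array(p)+s["extrinsics"][:3,3]; K=s["mtx"]
    return K[0,0]*q[0]/-q[2]+K[0,2], K[1,1]*-q[1]/-q[2]+K[1,2]
def depthmap(s):
    z=s["z_map"];v,u=np.mgrid[:480,:640];K=s["mtx"];E=s["extrinsics"]
    P=np.stack([(u-K[0,2])/K[0,0]*z,-(v-K[1,2])/K[1,1]*z,-z],-1)
    return (P-E[:3,3])@E[:3,:3]
def tri(a,b):
    (c1,d1),(c2,d2)=a,b; A=np.stack([d1,-d2],1); x=np.linalg.lstsq(A,c2-c1,rcond=None)[0]
    p,q=c1+x[0]*d1,c2+x[1]*d2; return (p+q)/2,np.linalg.norm(p-q)
E
python3 - <<'E'
from h import *
S={}
for n,seed,bp in(("top",(334,214),(293,227)),("scene",(300,280),(353,272))):
    s=load(n+"0.npz"); S[n]=s
    hsv=cv2.cvtColor(s["pixels"],cv2.COLOR_RGB2HSV)
    m=cv2.inRange(hsv,(45,40,100),(85,200,255))
    nl,lab,st,_=cv2.connectedComponentsWithStats(m); k=1+np.argmax(st[1:,4])
    ys,xs=np.where(lab==k); print(n,st[k])
    P=np.array([cast(s,u,v,.075)[:2] for u,v in zip(xs,ys)],np.float32)
    hull=cv2.convexHull(P)[:,0]
    el=cv2.fitEllipse(hull); print("plate ellipse",el, cv2.minEnclosingCircle(P))
    W=depthmap(s)
    z=W[...,2]; 
    mm=(z>.12)&(z<.136)&(s["z_map"]>0)
    u,v=bp; w=np.zeros_like(mm); w[v-25:v+25,u-25:u+25]=1; mm&=w
    print("btn depth",mm.sum(),np.median(W[mm],0), W[mm].min(0),W[mm].max(0), "px",np.where(mm)[1].mean(),np.where(mm)[0].mean())
    cu,cv=np.where(mm)[1].mean(),np.where(mm)[0].mean()
    print("cast", cast(s,cu,cv,.128)); S[n+"px"]=(cu,cv)
    c=s["pixels"][bp[1]-40:bp[1]+40,bp[0]-40:bp[0]+60,::-1]
    cv2.imwrite(f"pics/crop_{n}.png",cv2.resize(c,None,fx=6,fy=6,interpolation=cv2.INTER_CUBIC))
print(tri(ray(S["top"],*S["toppx"]),ray(S["scene"],*S["scenepx"])))
E
```

```text
top [ 293  175   81   80 3941]
plate ellipse ((0.5779240727424622, -0.06276640295982361), (0.2416878491640091, 0.24261312186717987), 177.31700134277344) ((0.5784708261489868, -0.06269488483667374), 0.12216418981552124)
btn depth 75 [0.53497099 0.0548171  0.12844144] [0.52155792 0.04041427 0.12144666] [0.54901636 0.06687992 0.13589509] px 293.4 224.61333333333334
cast [0.53528567 0.05397124 0.128     ]
scene [ 240  225  123  108 8362]
plate ellipse ((0.579782247543335, -0.06237154081463814), (0.30131402611732483, 0.3031672239303589), 76.88231658935547) ((0.5799359083175659, -0.06137709692120552), 0.1525866836309433)
btn depth 118 [0.54037095 0.05768903 0.12842934] [0.52287034 0.04291566 0.1213994 ] [0.55292072 0.07117379 0.13333268] px 352.66101694915255 271.0
cast [0.54010871 0.05749763 0.128     ]
(array([0.53622086, 0.0551433 , 0.12003778]), np.float64(0.001679571919601547))
```

```bash
ls pics
```

```text
crop_scene.png
crop_top.png
scene0.png
top0.png
```

View pics/crop_top.png

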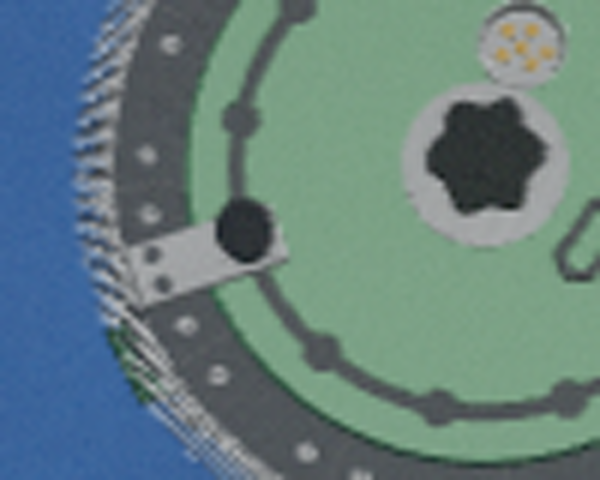

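View pics/crop_scene.png

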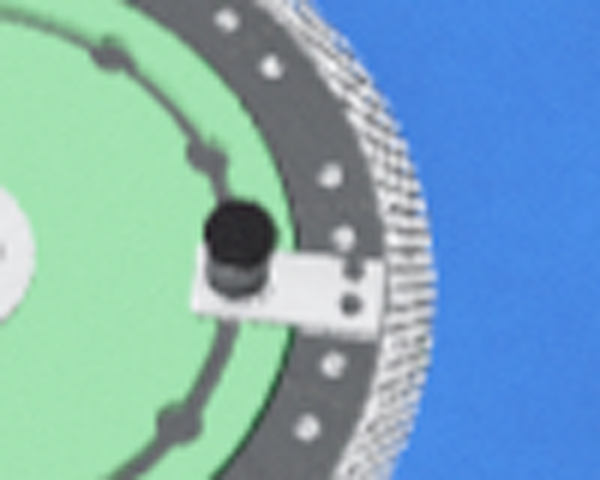

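The crops show the button top at about (293.5,225) in the top view and (353,270.5) in the scene view. The next hole clockwise is at (292.8,206.8) in the top view and (343,302.7) in the scene view.

Run:
```python
from h import *
t=load("top0.npz");s=load("scene0.npz")
print("btn",cast(t,293.4,225.2,.128),cast(s,352.9,270.4,.128),tri(ray(t,293.4,225.2),ray(s,352.9,270.4)))
print("next",cast(t,292.8,206.8,.075),cast(s,343,302.7,.075))
# all hole centres top view -> fit circle of slot
def holes(s,c0):
    g=cv2.cvtColor(s["pixels"],cv2.COLOR_RGB2GRAY).astype(float)
    out=[]
    for a in np.radians(np.arange(0,360,1)):
        rr=np.arange(.115,.1355,.0005); I=[]
        for r in rr:
            u,v=proj(s,(c0[0]+r*np.cos(a),c0[1]+r*np.sin(a),.075)); I.append(cv2.getRectSubPix(g.astype(np.float32),(1,1),(u,v))[0,0])
        w=np.clip(np.median(I)-np.array(I),0,None)
        w=np.clip(np.max(I)-np.array(I)-15,0,None); out.append((a,(w*rr).sum()/max(w.sum(),1e-6),w.sum()))
    return np.array(out)
for n,q in(("top",t),("scene",s)):
    c=np.array([.579,-.0625])
    for _ in range(4):
        h=holes(q,c); a,r,w=h.T
        ok=(np.abs(r-np.median(r))<.005)
        A=np.c_[np.cos(a),np.sin(a),np.ones_like(a)][ok]; x=np.linalg.lstsq(A,r[ok],rcond=None)[0]; c=c+x[:2]
    # hole phase: 12th harmonic of darkness weight
    ph=np.angle((w*np.exp(1j*12*a)*ok).sum())/12
    print(n,c,x[2],"phase mod30 deg",np.degrees(ph)%30)
```

```text
btn [0.53355209 0.05392645 0.128     ] [0.53838375 0.05731161 0.128     ] (array([0.53449304, 0.05503184, 0.1201007 ]), np.float64(0.001544504362740629))
next [0.59778947 0.05973483 0.075     ] [0.60132327 0.06337098 0.075     ]
top [ 0.5782336  -0.06309992] 0.1250095207686309 phase mod30 deg 21.018999935168026
scene [ 0.57980528 -0.0619771 ] 0.1251553883857846 phase mod30 deg 19.898161334560893
```

```bash
cat >> h.py <<'E'
from scipy.spatial.transform import Rotation as Ro
C=np.array([.579,-.0625])
def plan(o,targets):
    R=Ro.from_euler("xyz",o["ee_rot"]).as_matrix(); p=np.array(o["tool_pos"])
    for t in targets:
        print(np.round(t,4),"units",np.round(R.T@(np.array(t)-p)/.25,4)); p=np.array(t)
E
python3 - <<'E'
from h import *
from bench import robot
o=robot.get_obs(); print(np.round(Ro.from_euler("xyz",o["ee_rot"]).as_matrix(),4))
b=C+.125*np.array([np.cos(np.radians(110.5)),np.sin(np.radians(110.5))])
plan(o,[(*b,.204),(*b,.135)])
E
```

```text
[[-6.000e-04  4.002e-01 -9.164e-01]
 [ 1.900e-03 -9.164e-01 -4.002e-01]
 [-1.000e+00 -1.900e-03 -2.000e-04]]
[0.5352 0.0546 0.204 ] units [ 0.0051 -1.5413 -2.0491]
[0.5352 0.0546 0.135 ] units [2.76e-01 5.00e-04 1.00e-04]
```

drive_tool --commands '[[[0, -0.0856, -0.1138, 0], [0, -0.0856, -0.1138, 0], [0, -0.0856, -0.1138, 0], [0, -0.0856, -0.1138, 0], [0, -0.0856, -0.1138, 0], [0, -0.0856, -0.1138, 0], [0, -0.0856, -0.1138, 0], [0, -0.0856, -0.1138, 0], [0, -0.0856, -0.1138, 0], [0, -0.0856, -0.1138, 0], [0, -0.0856, -0.1138, 0], [0, -0.0856, -0.1138, 0], [0, -0.0856, -0.1138, 0], [0, -0.0856, -0.1138, 0], [0, -0.0856, -0.1138, 0], [0, -0.0856, -0.1138, 0], [0, -0.0856, -0.1138, 0], [0, -0.0856, -0.1138, 0], [0, 0, 0, 0], [0, 0, 0, 0]]]' --grip 0

```text
time: 2.1
tool_pos: [0.5349, 0.0543, 0.2046]
ee_rot: [-0.069, 1.569, -2.797]
wrist_force: [0.8, -0.9, 0.5]
width: 0.0005
```

Run:
```python
from h import *
from bench import robot,imaging
o=robot.get_obs(); print(o["time"],o["tool_pos"],o["wrist_force"],o["width"],np.round(Ro.from_euler("xyz",o["ee_rot"]).as_matrix(),3))
b=C+.125*np.array([np.cos(np.radians(110.5)),np.sin(np.radians(110.5))])
plan(o,[(*b,.14),(*b,.115)])
s=imaging.snapshot("scene"); cv2.imwrite("pics/s1.png",cv2.resize(s["pixels"][180:340,200:440,::-1],None,fx=3,fy=3,interpolation=cv2.INTER_CUBIC))
```

```text
2.1 [0.53488902 0.05425184 0.20460679] [ 0.7984863  -0.85321798  0.52692388] 0.00045672930408921953 [[-0.002  0.402 -0.916]
 [-0.001 -0.916 -0.402]
 [-1.    -0.     0.002]]
[0.5352 0.0546 0.14  ] units [ 0.2584 -0.0006 -0.0023]
[0.5352 0.0546 0.115 ] units [ 0.1     0.     -0.0002]
```

View pics/s1.png

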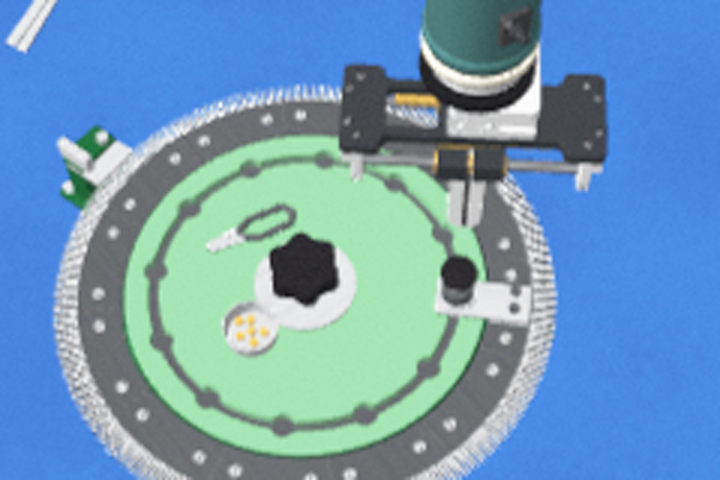

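The shut fingers (about (465,215) in the crop) hang above the button at (458,275), which fits the target. I'll go down to just above it.

drive_tool --commands '[[[0.08, 0, 0, 0], [0.08, 0, 0, 0], [0.06, 0, -0.002, 0], [0.04, 0, 0, 0], [0.01, 0, 0, 0], [0, 0, 0, 0]]]'

```text
time: 2.75
tool_pos: [0.5356, 0.0538, 0.138]
ee_rot: [0.593, 1.571, -2.138]
wrist_force: [0.1, 1.0, -0.2]
width: 0.0007
```

Run:
```python
from h import *
from bench import robot,imaging
for n in("scene","top"):
    s=imaging.snapshot(n)
    u,v=(353,265) if n=="scene" else (293,222)
    cv2.imwrite(f"pics/{n}2.png",cv2.resize(s["pixels"][v-40:v+40,u-50:u+50,::-1],None,fx=6,fy=6,interpolation=cv2.INTER_CUBIC))
```

```text
(no output)
```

View pics/scene2.png

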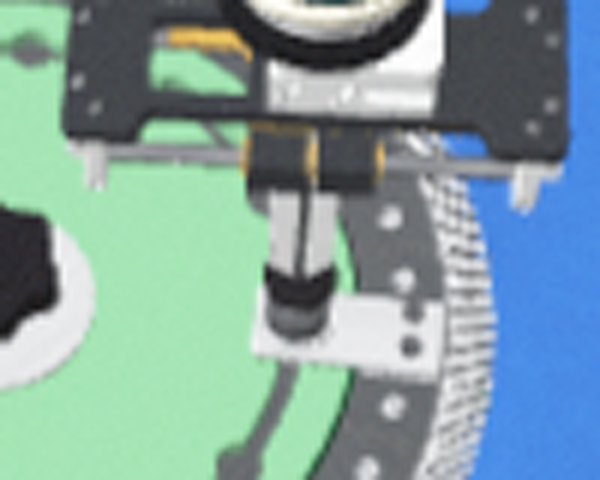

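The fingertips sit over the button's middle, at about (300,275) in the crop. Now I press.

drive_tool --commands '[[[0.02, 0, 0, 0], [0.02, 0, 0, 0], [0.015, 0, 0, 0], [0.015, 0, 0, 0], [0.01, 0, 0, 0], [0.01, 0, 0, 0], [0, 0, 0, 0], [0, 0, 0, 0]]]'

```text
time: 3.65
tool_pos: [0.5368, 0.0544, 0.1175]
ee_rot: [2.802, 1.567, 0.073]
wrist_force: [0.1, -0.3, 8.1]
width: 0.0004
```

Run:
```python
from h import *
from bench import robot
o=robot.get_obs(); print(o["time"],o["tool_pos"],o["wrist_force"])
p0=np.array(o["tool_pos"]); z=p0[2]
r=p0[:2]-C; a0=np.degrees(np.arctan2(r[1],r[0])); print(a0,np.hypot(*r))
T=[]
for a in np.linspace(110.5,80.5,11)[1:]:
    T.append((C[0]+.125*np.cos(np.radians(a)),C[1]+.125*np.sin(np.radians(a)),z))
plan(o,T)
```

```text
3.65 [0.53682432 0.05435336 0.1175166 ] [ 0.09733125 -0.33219646  8.12454639]
109.845946039028 0.12423161938439341
[0.5414 0.0567 0.1175] units [ 0.0001 -0.0013 -0.0206]
[0.5477 0.0585 0.1175] units [ 0.0001  0.0035 -0.0259]
[0.5541 0.06   0.1175] units [ 0.0001  0.0048 -0.0257]
[0.5605 0.0611 0.1175] units [ 0.0001  0.0062 -0.0254]
[0.567  0.0619 0.1175] units [ 0.0001  0.0075 -0.0251]
[0.5735 0.0624 0.1175] units [ 0.0001  0.0088 -0.0247]
[0.5801 0.0625 0.1175] units [ 0.0001  0.0101 -0.0242]
[0.5866 0.0623 0.1175] units [ 0.0001  0.0113 -0.0236]
[0.5932 0.0617 0.1175] units [ 0.0001  0.0125 -0.023 ]
[0.5996 0.0608 0.1175] units [ 0.0001  0.0137 -0.0223]
```

The plunger is about 10 mm in and the force is 8 N. I'll press 3 mm more, then drag along the arc.

drive_tool --commands '[[[0.008, 0, 0, 0], [0.004, 0, 0, 0], [0, 0, 0, 0], [0, 0, -0.0065, 0], [0, -0.0007, -0.013, 0], [0, 0.0018, -0.013, 0], [0, 0.0018, -0.013, 0], [0, 0.0024, -0.013, 0], [0, 0.0024, -0.013, 0], [0, 0.0031, -0.0127, 0], [0, 0.0031, -0.0127, 0], [0, 0, 0, 0]]]'

```text
time: 4.85
tool_pos: [0.5618, 0.0607, 0.1153]
ee_rot: [2.717, 1.564, -0.012]
wrist_force: [0.4, -0.1, 8.8]
width: 0.0002
```

```bash
cat > look.py <<'E'
import sys
from h import *
from bench import robot,imaging
o=robot.get_obs(); p=np.array(o["tool_pos"]); r=p[:2]-C
print(o["time"],np.round(p,4),np.round(o["wrist_force"],1),"ang",np.degrees(np.arctan2(r[1],r[0])),"rad",np.hypot(*r))
s=imaging.snapshot("scene"); np.savez("last.npz",**s); u,v=353,285
cv2.imwrite(f"pics/{sys.argv[1]}.png",cv2.resize(s["pixels"][v-60:v+50,u-80:u+60,::-1],None,fx=5,fy=5,interpolation=cv2.INTER_CUBIC))
E
python3 look.py d1
```

```text
4.85 [0.5618 0.0607 0.1153] [ 0.4 -0.1  8.8] ang 97.95839994076458 rad 0.1243943497108303
```

View pics/d1.png

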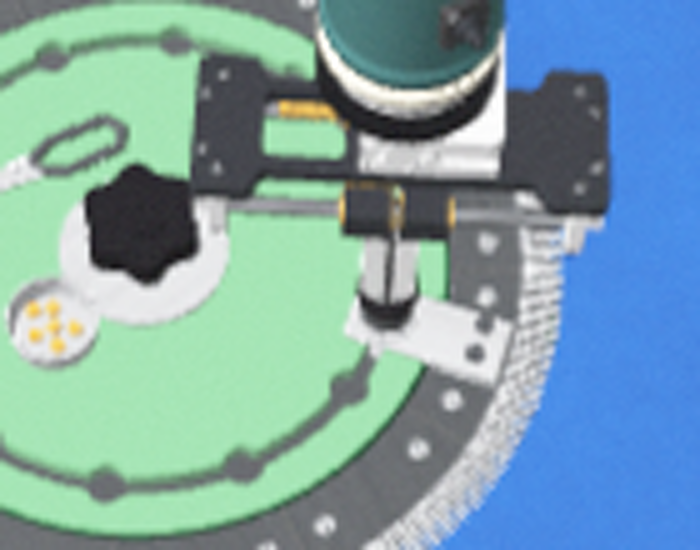

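The dial follows: the arm has swung clockwise, with the button at about (388,310) and the next hole at (350,388). I continue to the hole.

Run:
```python
from h import *
from bench import robot
o=robot.get_obs(); z=.1150
plan(o,[(C[0]+.125*np.cos(np.radians(a)),C[1]+.125*np.sin(np.radians(a)),z) for a in (95,90,85,80.5)])
```

```text
[0.5681 0.062  0.115 ] units [ 0.0016  0.0053 -0.0259]
[0.579  0.0625 0.115 ] units [ 0.0003  0.0157 -0.0407]
[0.5899 0.062  0.115 ] units [ 0.0003  0.0192 -0.0392]
[0.5996 0.0608 0.115 ] units [ 0.0003  0.0201 -0.0337]
```

drive_tool --commands '[[[0, 0.0026, -0.013, 0], [0, 0.0026, -0.013, 0], [0, 0.0052, -0.0136, 0], [0, 0.0052, -0.0136, 0], [0, 0.0052, -0.0136, 0], [0, 0.0064, -0.013, 0], [0, 0.0064, -0.013, 0], [0, 0.0064, -0.013, 0], [0, 0.0067, -0.0112, 0], [0, 0.0067, -0.0112, 0], [0, 0.0067, -0.0112, 0], [0, 0, 0, 0]]]'

```text
time: 6.1
tool_pos: [0.5997, 0.0606, 0.1154]
ee_rot: [2.674, 1.564, -0.056]
wrist_force: [0.6, -0.3, 8.8]
width: 0.0003
```

```bash
python3 look.py d2
```

```text
6.1 [0.5997 0.0606 0.1154] [ 0.6 -0.3  8.8] ang 80.46919441238151 rad 0.1248602044688342
```

View pics/d2.png

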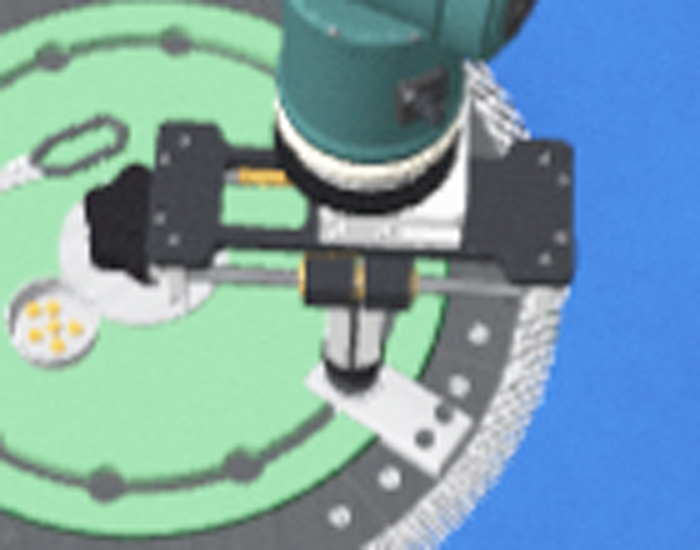

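Run:
```python
from h import *
s=load("last.npz");s0=load("scene0.npz")
for q,(u,v) in((s0,(313+350/6,232+287/6)),(s,(273+434/5,225+426/5))):
    p=cast(q,u,v,.087); r=p[:2]-C; print(p,np.degrees(np.arctan2(r[1],r[0])),np.hypot(*r))
```

```text
[0.52037272 0.10047167 0.087     ] 109.78564090892405 0.1731961976823008
[0.60628169 0.10918399 0.087     ] 80.97082717823235 0.17383809226972363
```

The arm's screws show about 28.8° turned, so it is around 2.5 mm short because of slip. That is inside the 5 mm catch, but I'll go 2.5 mm further and then lift.

drive_tool --commands '[[[0, 0.005, -0.0085, 0], [0, 0, 0, 0], [-0.01, 0, 0, 0], [-0.01, 0, 0, 0], [-0.01, 0, 0, 0], [-0.02, 0, 0, 0], [-0.04, 0, 0, 0], [-0.08, 0, 0, 0], [-0.12, 0, 0, 0], [0, 0, 0, 0]]]'

```text
time: 7.15
tool_pos: [0.6016, 0.0607, 0.1895]
ee_rot: [2.736, 1.563, 0.007]
wrist_force: [1.1, -0.1, 0.2]
width: 0.0005
```

```bash
python3 look.py d3
python3 - <<'E'
from h import *
from bench import imaging
s=load("last.npz"); W=depthmap(s); z=W[...,2]
u,v=[int(round(x)) for x in proj(s,(.5996,.0608,.128))]; print(u,v)
m=np.zeros(z.shape,bool); m[v-6:v+7,u-7:u+8]=1; m&=(s["pixels"].max(-1)<70)&(z>.105)&(z<.14)
print(m.sum(),np.median(W[m],0))
print("before:",end="");s0=load("scene0.npz");W=depthmap(s0);u,v=353,270;print(W[v-3:v+4,u-3:u+4].reshape(-1,3).mean(0))
t=imaging.snapshot("top");np.savez("lasttop.npz",**t);cv2.imwrite("pics/top3.png",t["pixels"][:,:,::-1])
E
```

```text
7.15 [0.6016 0.0607 0.1895] [ 1.1 -0.1  0.2] ang 79.58254060042226 rad 0.12521755691522596
343 292
105 [0.60297117 0.06292828 0.12901813]
before:[0.53776282 0.05723476 0.12890706]
```

View pics/d3.png

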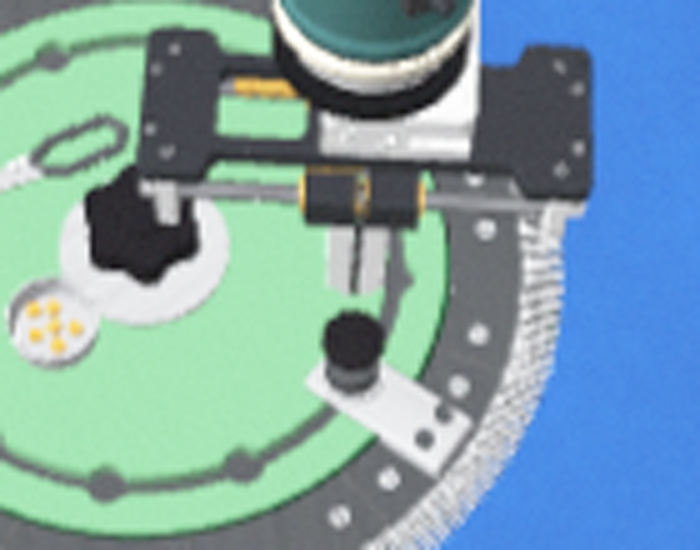

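View pics/top3.png

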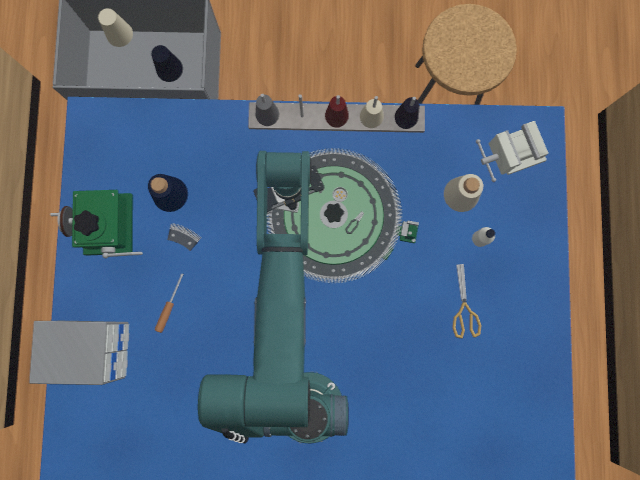

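The button top is back at the same measured height as at the start (0.129 m both times), and it has turned about 29.8°. Loose items look unmoved. I'll hold briefly a little higher, then hand in.

drive_tool --commands '[[[-0.1, 0, 0, 0], [0, 0, 0, 0], [0, 0, 0, 0], [0, 0, 0, 0], [0, 0, 0, 0], [0, 0, 0, 0]]]'

```text
time: 7.85
tool_pos: [0.5993, 0.0605, 0.2088]
ee_rot: [-0.356, 1.569, -3.086]
wrist_force: [0.4, -0.3, -0.2]
width: 0.0004
```

```bash
python3 look.py d4
python3 - <<'E'
from h import *
s=load("last.npz");W=depthmap(s);z=W[...,2];u,v=343,292
m=np.zeros(z.shape,bool); m[v-6:v+7,u-7:u+8]=1; m&=(s["pixels"].max(-1)<70)&(z>.105)&(z<.14)
print(m.sum(),np.median(W[m],0))
from bench import robot
print(robot.close_job())
E
```

```text
7.85 [0.5993 0.0605 0.2088] [ 0.4 -0.3 -0.2] ang 80.63789111876339 rad 0.12467366721845884
103 [0.60237444 0.06354317 0.1290626 ]
the job is handed in; nothing more can be done
None
```

I pressed the plunger in with the shut fingertips, dragged the dial clockwise to the next hole, and lifted off so it could spring back up. The job was handed in at about 8 s, with no verdict reported.

- **Plunger:** the last check put the button top at 0.129 m, the same as measured at the start, so it appears fully up.
- **Dial turn:** the button's measured position turned about 29.5 to 30°. Before the last 2.5 mm nudge, the arm's screws showed about 28.8°, because the fingertip had slipped on the button.
- **Robot and loose items:** the wrist force was about zero and the tool was about 80 mm above the button. The loose items looked unmoved in the pictures by eye; I did not measure them. In the last top view the arm hid part of the dial.
- **Disagreement:** the two cameras differed by about 4 to 6 mm on the button's position. I used the dial centre and hole ring fitted from both views, which matched the given 125 mm radius. Lining up the two views put the button at 0.120 m instead of the given 0.128 m, so for heights I relied on the depth readings.

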